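Pump up the lens blower

ROBOT

A 7-joint arm with a two-finger parallel gripper is mounted at the origin on the work surface. World frame = base frame: x ahead of the robot, y to its left, z up, the work surface at z = 0. Lengths are in m, angles in rad, forces in N, time in s.
With the tool pointing down it reaches from about 0.425 to 0.825 m from the base axis. Payload 3.6 kg.
Tool frame: the origin (TCP) lies between the finger pads; the fingertips stand 11 mm ahead of it and the grasp point (between the pads) lies 8 mm behind it; x points along the fingers, y is the direction in which the jaws open and shut, and the axes are right-handed (so a half turn about x gives the same grasp; the last joint's range is limited). The gripper opens to 93 mm and grips with 3 to 60 N. Pads are 15 mm wide; open, the fingers measure 128 mm over their backs; the gripper's body (75 mm by 188 mm) begins 65 mm behind the grasp point.
Start: joints at [1.119, 0.615, -0.013, 1.423, 0.008, 1.103, -0.04], TCP at [0.268, -0.592, 0.23] pointing down, gripper open.
Joint ranges: [-3.12, 3.12], [-0.3, 2.06], [-1.34, 1.32], [0.26, 2.42], [-1.36, 4.5], [0.01, 1.98], [-2.84, 2.84]. Speed limits (rad/s): [2.79, 2.79, 3.14, 3.14, 3.14, 3.14, 3.14].

INTERFACE

Orientations are given as a unit quaternion [w, x, y, z].
In Python, from cell import ctrl gives the robot as it stands. The module is installed in compiled form; this text tells all that it offers.
- The arm moves only by the tool arm_command, never from a script. Its argument "rows" is a list of rows, each an object of numbers: "grip": the opening, from 0 (shut) to 1 (fully open); "tx", "ty", "tz": the shift along the world's x, y, z in m; "turn": the turn about the world's z in rad. In form: [{"grip": .., "tx": .., "ty": .., "tz": .., "turn": ..}, ...]. A call has 1 to 8 rows; each row shifts and turns the commanded pose from where the row before left it; what a row does not reach is not made up. A row lasts 1/10 s, in which the tool goes at most 50 mm and 8.59 degrees, less where a joint would pass 70% of its speed; a pose out of reach is approached as far as the arm can. A call is refused whole if a number of a shift passes 0.05 or a number of a turn 0.15, either way. A call with a gripper value outside its range is refused whole. The fingers move at their own pace and stop on an object; "newtons" is the grip in N (left out, the last holds). Time passes only in rows, so rows that do not move let the fingers close. It gives the time, the measured TCP pose, the force and the opening at its end, in the units of the state.
- ctrl.read_state(): the state, without advancing time (a new reading comes with each control period).
- ctrl.grab_frame(name): name is "scene" or "top" or "wrist"; returns the picture (480x640x3 uint8, red, green, blue); there is no depth.
- ctrl.camera_model(name): a dict with "mtx" (3x3 intrinsics, pixels), "R" (3x3) and "t" (3): a world point X has camera coordinates R X + t. Camera axes: x right, y down, z forward; pixel columns grow to the right and rows downward; lengths in m; the calibration is good to about 2 mm. A picture is of the moment at which its call begins: read the wrist's pose just before it. camera_model takes no time and is no camera call; for the wrist camera it gives the pose at the moment of the call.
- ctrl.close_job(): hands the job in, once; it reports no verdict.
The state is a dict: "t": time; "q": joint angles; "qd": joint speeds; "joint_efforts": joint torques, N m; "position": TCP position; "orientation": TCP orientation; "wrist_force": force on the tool from outside, world axes, zero at the start; "torque": the same for the moment, N m; "finger_gap": opening from 0.0 (shut) to 1.0 (fully open).
Only numpy, scipy, OpenCV 4.12 (cv2) and the standard library are available. Lean on these libraries where they do the work, as an engineer would, in place of code of your own. Each camera call takes 0.05 s, during which the arm holds its last target.

TASK

Charge the air tank of the lens blower: with your fingertips press the blue plunger down and let it spring back up, again and again, until the orange indicator pin has popped fully out and its green band shows. Only press on top of the plunger, without ramming it: do not take it between the fingers, do not touch the pin, and leave the bottle, the jar and the slide box standing where they are. Finish with the plunger up and the hand clear.

Things in the scene. Friction and masses are not known exactly. Their poses are not given: they have to be found in the camera images.
- tank: Lens blower's air tank, fixed to the bench: white box, dark foot plate, 110 (x) x 200 (y) x 60 mm (z), bent brass nozzle to 93 mm high near the middle of its top. Origin: centre of its underside; z up. On top: the pump (aluminium barrel 60 mm across, top 94 mm above the bench, axis at x 0, y +50 mm) and the black collar of the indicator pin (30 mm across, top at 75 mm, axis at x 0, y -55 mm).
- plunger_top (a point): Centre of the flat top of the plunger's blue round cap (56 mm across, 14 mm thick, on a 18 mm steel rod). Moves with the plunger: 140 mm above the bench when up, 115 mm when fully down. Push it straight down.
- plunger (a joint): How far the plunger is pressed, m: 0 up (rest), 0.025 fully down. Its spring pushes back with 7 N (top) to 12 N (bottom) and brings it up by itself within 0.5 s. It pumps as it springs back up: only deep strokes (20 mm or more), let right up again, pump well; shallow ones pump little or nothing. 3 to 7 deep ones are needed.
- pin (a joint): How far the indicator pin stands out of its black collar, m: 0 = in (at the start), about 0.0215 = fully out. It stays in for the first strokes, then comes out in one to three jumps, each as the plunger springs back up; it stays where it is between them and does not sink back.
- pin_tip (a point): Centre of the top of the indicator pin: orange, 12 mm thick, with a 5 mm green band at its foot that comes into view only when the pin is fully out. Moves with the pin: 76 mm above the bench at rest, 98 mm fully out.
- bottle_mid (a point): Bystander: reagent bottle with blue cap, 68 mm across, 130 mm high, loose on the bench near the tank; this point is its centre, half-way up.
- jar_mid (a point): Bystander: white jar with green lid, 54 mm across, 65 mm high, loose; this point is its centre, half-way up.
- slidebox_mid (a point): Bystander: grey slide box with blue lid, 42 x 92 x 36 mm, loose; this point is its centre, half-way up.
Not all that is in view belongs to the job. What is meant by the part that bears slidebox_mid is not brown or pink, and is the larger of those in its own colour.

How it is judged:
On the way, in this order (a step that is already met when the one before it is completed fails the run):
1. the plunger is pressed down (15 mm or more) with the pin still in (value of joint plunger above 0.015 m and value of joint pin below 0.005 m), for 0.05 s.
2. the pin stands fully out (value of joint pin above 0.0205 m), for 0.1 s.
At the end, for the whole second after the job is handed in: The pin stands at least 20.5 mm out of its collar, the plunger is back up (within 3 mm), and the bottle, jar and slide box stand upright within 25 mm of where they began (value of joint pin above 0.0205 m and value of joint plunger below 0.003 m and distance of each of bottle_mid, jar_mid, slidebox_mid from where it was at the start of the episode below 0.025 m and angle between each of bottle_mid, jar_mid, slidebox_mid's own z axis and vertical below 0.15 rad); the robot touches nothing.
It fails at once if the indicator pin is touched by the hand or arm (contact force between any of the fingers, the arm and pin above 0.5 N).
It fails at once if the plunger is rammed, with more than 60 N (contact force between any of the fingers, the arm and plunger above 60 N).
It fails at once if the plunger is taken between the fingers (the space between the fingertips is around its cap) instead of pressed on top (horizontal distance between the grasp point and plunger_top below 0.035 m and z of the grasp point in the frame of plunger_top below -0.004 m).
It fails at once if the bottle, jar or slide box is shoved, lifted or tipped (moved by more than 25 mm) (distance of any of bottle_mid, jar_mid, slidebox_mid from where it was at the start of the episode above 0.025 m).
It also fails if it takes over 64 s, if anything falls off the work surface, if the arm or the gripper's body presses on something with over 40 N, if the wrist force passes 120 N, or if a joint passes its speed limit or range.

## Working session

There is one attempt and no reset: what is moved stays moved. The work goes in short steps, Python scripts to look and compute and a tool call to move; the robot and the scene stay as the last step left them, time stands still between calls to the robot, and variables do not carry over. Pictures are saved under pics/ and viewed, and the job is handed in when it is done.

Besides the shell and the picture viewer there is one more tool, called in YAML: its name, and indented under it one key for each argument. arm_command: Moves the arm, as the interface text tells. Its arguments: {"type":"object","properties":{"rows":{"type":"array"},"newtons":{"type":"number"}},"required":["rows"]}

```bash
mkdir -p pics
python3 - <<'E'
from cell import ctrl
import cv2
s=ctrl.read_state();print({k:s[k] for k in('t','position','orientation','wrist_force','finger_gap')})
for n in('scene','top'):
    cv2.imwrite(f'pics/{n}0.png',ctrl.grab_frame(n)[:,:,::-1]); m=ctrl.camera_model(n);print(n,m)
E
```

```text
{'t': 0.0, 'position': array([ 0.26759224, -0.5915431 ,  0.22851019]), 'orientation': array([-0.14821118, -0.69102258, -0.14993321,  0.69140529]), 'wrist_force': array([ 0.55920904, -0.01934486,  1.35588866]), 'finger_gap': 1.0000324830227032}
scene {'mtx': array([[505.28115541,   0.        , 318.8912326 ],
       [  0.        , 505.28115541, 243.59437091],
       [  0.        ,   0.        ,   1.        ]]), 'R': array([[ 0.35315831,  0.93541437, -0.0167084 ],
       [ 0.70876407, -0.27916038, -0.64786031],
       [-0.61068216,  0.21695494, -0.7615759 ]]), 't': array([-0.16394596, -0.36260354,  1.44727444])}
top {'mtx': array([[612.01885038,   0.        , 319.32747633],
       [  0.        , 612.01885038, 241.50325641],
       [  0.        ,   0.        ,   1.        ]]), 'R': array([[-0.0125197 , -0.99984061,  0.01272802],
       [-0.99048739,  0.01065614, -0.13719033],
       [ 0.13703283, -0.01432453, -0.99046293]]), 't': array([-0.0353758 ,  0.5791664 ,  1.19692496])}
```

View pics/scene0.png

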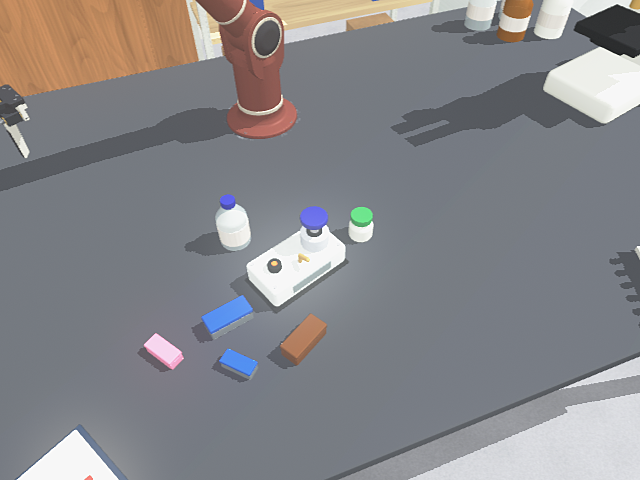

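View pics/top0.png

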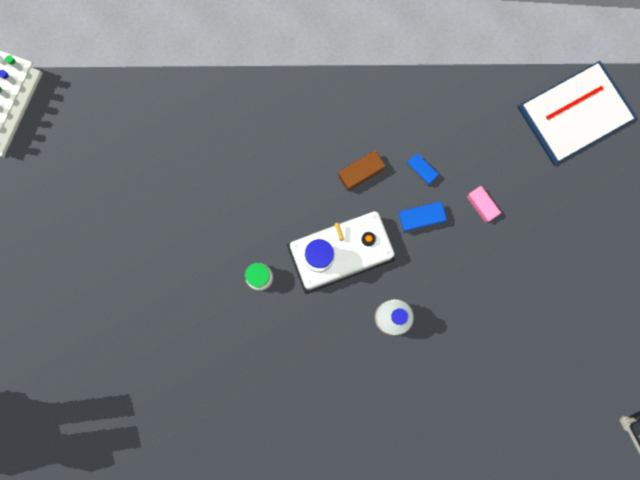

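Scene picture: the plunger cap is the blue disc at (314,217), with the pin collar at (274,265), the bottle at (233,225) and the jar at (361,225). In the top picture these are at (319,254), (369,239), (394,317) and (259,276).

Things that could be mistaken for the plunger cap are the bottle's cap, scene (228,201) / top (400,317), and the blue slide boxes, top (423,217) and (423,169). The plunger cap is the one over the white tank. The slide box is the larger blue one at (423,217).

```bash
cat > h.py <<'E'
import numpy as np,cv2
from cell import ctrl
def ray(n,uv,m=None):
    m=m or ctrl.camera_model(n);K,R,t=m['mtx'],m['R'],np.array(m['t'])
    return -R.T@t, R.T@np.linalg.inv(K)@np.array([*uv,1.])
def onz(n,uv,z,m=None):
    c,d=ray(n,uv,m);return c+d*(z-c[2])/d[2]
def tri(a,b,ma=None,mb=None):
    A=[];y=[]
    for n,uv in(a,b):
        c,d=ray(n,uv);d=d/np.linalg.norm(d);P=np.eye(3)-np.outer(d,d);A.append(P);y.append(P@c)
    A=np.vstack(A);y=np.hstack(y);x=np.linalg.lstsq(A,y,rcond=None)[0];return x,np.linalg.norm(A@x-y)
def blobs(im,lo,hi,amin=15):
    h=cv2.cvtColor(im,cv2.COLOR_RGB2HSV);m=cv2.inRange(h,lo,hi)
    n,l,s,c=cv2.connectedComponentsWithStats(m)
    return [(c[i].round(1),s[i].tolist(),l==i) for i in range(1,n) if s[i][4]>=amin]
E
python3 - <<'E'
from h import *
for n in('scene','top'):
    im=cv2.imread(f'pics/{n}0.png')[:,:,::-1].copy()
    for nm,lo,hi in(('blue',(105,150,60),(130,255,255)),('orange',(8,180,120),(22,255,255)),('green',(50,120,60),(80,255,255))):
        for c,s,_ in blobs(im,lo,hi):print(n,nm,c,s)
im=cv2.imread('pics/top0.png')[180:360,220:480];cv2.imwrite('pics/crop0.png',cv2.resize(im,None,fx=3,fy=3))
im=cv2.imread('pics/scene0.png')[170:320,200:400];cv2.imwrite('pics/crop1.png',cv2.resize(im,None,fx=4,fy=4,interpolation=2))
E
```

```text
scene blue [257.6   5.6] [250, 0, 14, 10, 20]
scene blue [227.5 199.9] [220, 195, 15, 14, 106]
scene blue [226.4 313.9] [202, 296, 50, 38, 915]
scene blue [238.1 361.7] [219, 349, 38, 27, 538]
scene green [361.6 215.6] [351, 207, 21, 20, 308]
top blue [ 2.9 73.8] [0, 71, 7, 7, 37]
top blue [532.2 125.2] [522, 108, 22, 34, 65]
top blue [548.6 151.8] [543, 143, 13, 19, 39]
top blue [422.5 168.3] [407, 153, 32, 31, 459]
top blue [422.2 215.9] [399, 202, 48, 29, 929]
top blue [318.9 253.2] [306, 240, 27, 27, 592]
top blue [399.3 316.2] [392, 309, 16, 15, 182]
top orange [360.1 169.5] [340, 152, 41, 36, 524]
top orange [368.2 238. ] [365, 235, 7, 7, 41]
top green [ 9.4 59.5] [5, 56, 9, 8, 51]
top green [256.7 274.4] [245, 263, 24, 24, 456]
```

View pics/crop1.png

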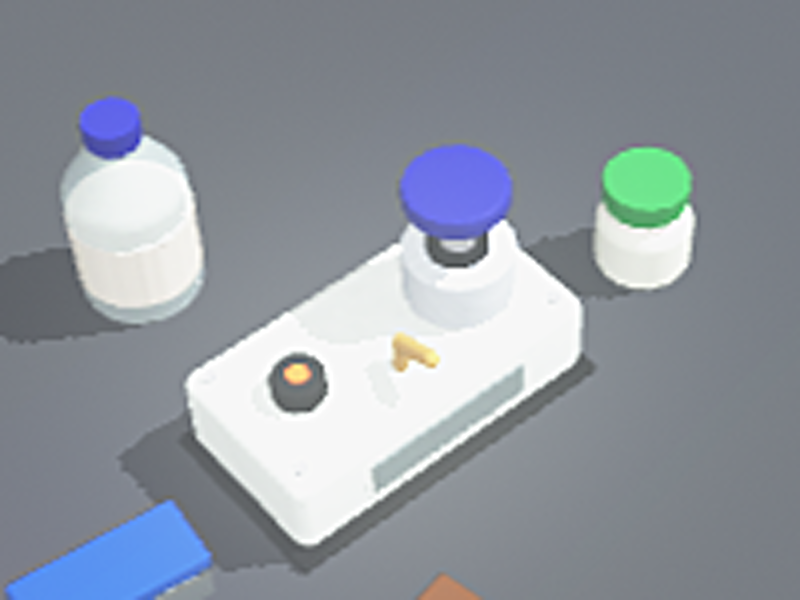

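View pics/crop0.png

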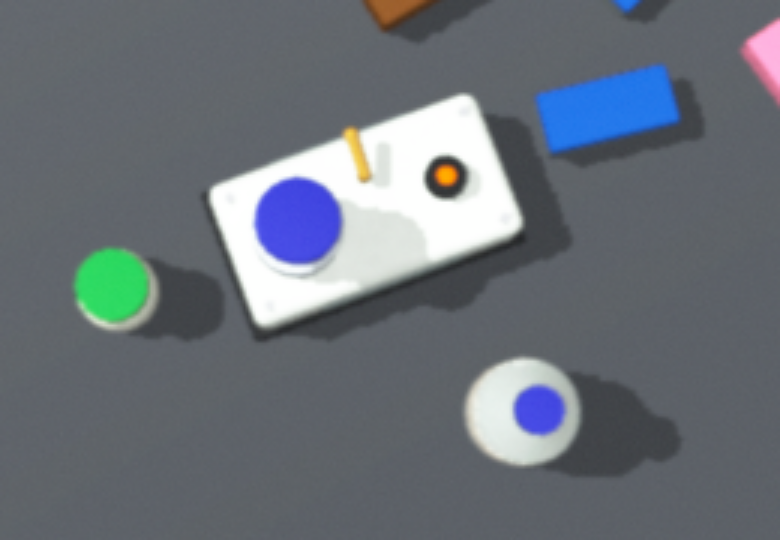

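The crops confirm it: the blue disc sits on the aluminium barrel above the white tank, the pin is orange in its black collar, and the bottle cap is smaller and on the bottle.

Run:
```python
from h import *
cap=onz('top',(318.9,253.2),.14);pin=onz('top',(368.2,238),.076)
print('cap',cap,onz('scene',(314.2,216.5),.14),tri(('top',(318.9,253.2)),('scene',(314.2,216.5))))
print('pin',pin,onz('scene',(274.3,263.2),.076))
d=(cap-pin)[:2];print('dist',np.linalg.norm(d),'tank +y angle',np.degrees(np.arctan2(d[1],d[0])))
print('bottlecap',onz('top',(399.3,316.2),.13),onz('scene',(227.7,197.5),.13))
print('jar',onz('top',(256.7,274.4),.065)); print('sb',onz('top',(422.2,215.9),.036))
s=ctrl.read_state();from scipy.spatial.transform import Rotation as Ro
o=s['orientation'];print(Ro.from_quat([*o[1:],o[0]]).as_matrix().round(3),s['q'],np.hypot(*cap[:2]))
```

```text
cap [ 0.54304524 -0.03960741  0.14      ] [ 0.54866592 -0.03927459  0.14      ] (array([ 0.54393942, -0.03871718,  0.13504571]), np.float64(0.0014203351854540787))
pin [ 0.57967259 -0.13775741  0.076     ] [ 0.58178344 -0.13776642  0.076     ]
dist 0.10476156394140819 tank +y angle 110.46443484102858
bottlecap [ 0.42557807 -0.1866259   0.13      ] [ 0.42256586 -0.18456629  0.13      ]
jar [0.51140835 0.08200548 0.065     ]
sb [ 0.62986465 -0.25315547  0.036     ]
[[-0.001  0.412 -0.911]
 [ 0.002 -0.911 -0.412]
 [-1.    -0.002  0.   ]] [ 1.11947784  0.61581489 -0.0126016   1.424713    0.00816155  1.10342376
 -0.04039242] 0.5444877209218096
```

Cap at (0.544, -0.039), pin at (0.580, -0.138). The cap-to-pin distance comes out at 105 mm, as specified. I'll close the fingers and travel high.

arm_command:
  rows:
    - {"grip": 0,"tx": 0.01,"ty": 0.02,"tz": 0.0,"turn": 0}
    - {"grip": 0,"tx": 0.022,"ty": 0.044,"tz": 0.0,"turn": 0}
    - {"grip": 0,"tx": 0.022,"ty": 0.044,"tz": 0.0,"turn": 0}
    - {"grip": 0,"tx": 0.022,"ty": 0.044,"tz": 0.0,"turn": 0}
    - {"grip": 0,"tx": 0.022,"ty": 0.044,"tz": 0.0,"turn": 0}
    - {"grip": 0,"tx": 0.022,"ty": 0.044,"tz": 0.0,"turn": 0}
    - {"grip": 0,"tx": 0.022,"ty": 0.044,"tz": 0.0,"turn": 0}
    - {"grip": 0,"tx": 0.022,"ty": 0.044,"tz": 0.0,"turn": 0}
  newtons: 10

```text
t: 0.9
position: [0.4322, -0.2622, 0.2295]
orientation: [-0.149, -0.691, -0.149, 0.691]
wrist_force: [1.1, 0.5, 0.7]
finger_gap: 0.362
```

Remaining: dx 0.112, dy 0.223.

arm_command:
  rows:
    - {"grip": 0,"tx": 0.022,"ty": 0.044,"tz": 0.0,"turn": 0}
    - {"grip": 0,"tx": 0.022,"ty": 0.044,"tz": 0.0,"turn": 0}
    - {"grip": 0,"tx": 0.022,"ty": 0.044,"tz": 0.0,"turn": 0}
    - {"grip": 0,"tx": 0.022,"ty": 0.044,"tz": 0.0,"turn": 0}
    - {"grip": 0,"tx": 0.014,"ty": 0.028,"tz": 0.0,"turn": 0}
    - {"grip": 0,"tx": 0.0,"ty": 0.0,"tz": 0.0,"turn": 0}
    - {"grip": 0,"tx": 0.0,"ty": 0.0,"tz": 0.0,"turn": 0}

```text
t: 1.6
position: [0.5335, -0.0599, 0.2291]
orientation: [-0.15, -0.691, -0.15, 0.692]
wrist_force: [0.3, -0.8, -0.5]
finger_gap: 0.008
```

Run:
```python
from h import *
s=ctrl.read_state();print(s['t'],s['position'],s['wrist_force'],s['finger_gap'])
m=ctrl.camera_model('wrist');im=ctrl.grab_frame('wrist');cv2.imwrite('pics/w1.png',im[:,:,::-1])
for c,st,_ in blobs(im,(105,150,60),(130,255,255),200):print(c,st,onz('wrist',c,.14,m))
im=ctrl.grab_frame('scene');cv2.imwrite('pics/s1.png',im[:,:,::-1])
```

```text
1.6 [ 0.53350908 -0.05990986  0.22911425] [ 0.32522258 -0.75348059 -0.51312964] 0.007544419752300053
[614.9  89.8] [591, 47, 47, 86, 3109] [ 0.69395096 -0.18314943  0.14      ]
[547.1 196. ] [491, 165, 114, 63, 4795] [ 0.62459247 -0.18358752  0.14      ]
[288.8 213.3] [247, 172, 84, 84, 5476] [ 0.54632994 -0.03880243  0.14      ]
```

View pics/w1.png

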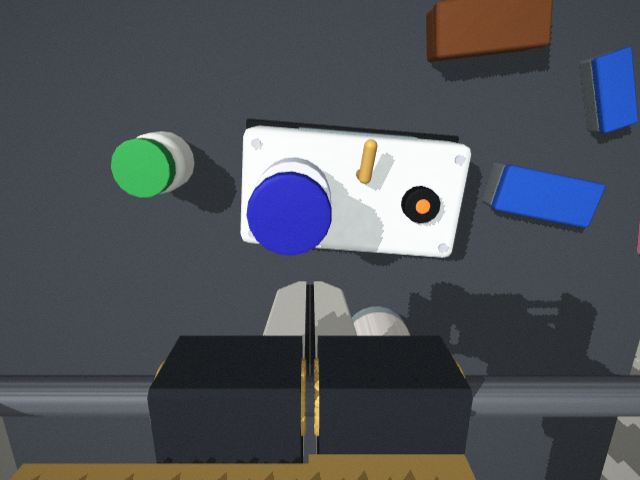

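View pics/s1.png

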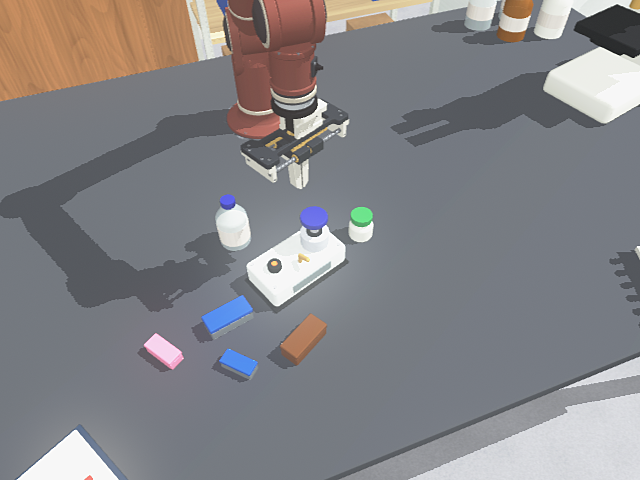

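The wrist view puts the cap at (289,213), i.e. (0.546, -0.039), in agreement with the other views. I'll move over it and descend to a hover with the tips about 12 mm above it.

arm_command:
  rows:
    - {"grip": 0,"tx": 0.0115,"ty": 0.021,"tz": 0.0,"turn": 0}
    - {"grip": 0,"tx": 0,"ty": 0,"tz": -0.03,"turn": 0}
    - {"grip": 0,"tx": 0.0,"ty": 0.0,"tz": -0.025,"turn": 0}
    - {"grip": 0,"tx": 0.0,"ty": 0.0,"tz": -0.01,"turn": 0}
    - {"grip": 0,"tx": 0.0,"ty": 0.0,"tz": 0.0,"turn": 0}
    - {"grip": 0,"tx": 0.0,"ty": 0.0,"tz": 0.0,"turn": 0}

```text
t: 2.3
position: [0.5459, -0.0402, 0.1654]
orientation: [0.149, 0.692, 0.148, -0.691]
wrist_force: [0.7, 0.2, -0.5]
finger_gap: 0.001
```

Run:
```python
from h import *
s=ctrl.read_state();print(s['t'],s['position'],s['wrist_force'],s['finger_gap'])
im=ctrl.grab_frame('scene');cv2.imwrite('pics/s2.png',cv2.resize(im[130:280,220:420,::-1],None,fx=4,fy=4,interpolation=2))
```

```text
2.3 [ 0.54585752 -0.04021972  0.16542014] [ 0.72332911  0.15051143 -0.45722254] 0.0012533141059360227
```

View pics/s2.png

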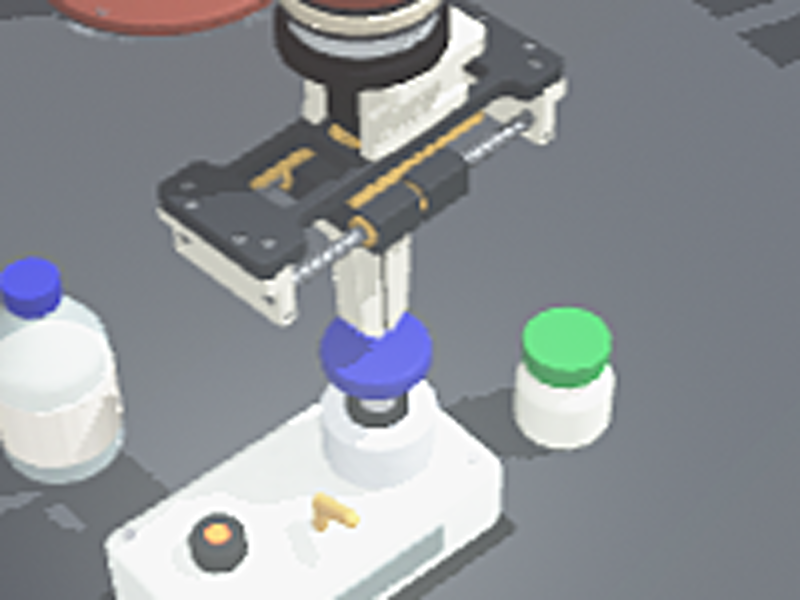

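The closed fingertips are centred over the cap (crop 377,330), about 14 mm above it. I'll make gentle contact first and read the force.

arm_command:
  rows:
    - {"grip": 0,"tx": 0,"ty": 0,"tz": -0.008,"turn": 0}
    - {"grip": 0,"tx": 0,"ty": 0,"tz": -0.006,"turn": 0}
    - {"grip": 0,"tx": 0,"ty": 0,"tz": -0.005,"turn": 0}
    - {"grip": 0,"tx": 0,"ty": 0,"tz": -0.006,"turn": 0}
    - {"grip": 0,"tx": 0,"ty": 0,"tz": 0,"turn": 0}

```text
t: 2.85
position: [0.5458, -0.0393, 0.1403]
orientation: [0.149, 0.692, 0.149, -0.691]
wrist_force: [-1.4, -0.3, 7.2]
finger_gap: 0.004
```

arm_command:
  rows:
    - {"grip": 0,"tx": 0,"ty": 0,"tz": -0.006,"turn": 0}
    - {"grip": 0,"tx": 0,"ty": 0,"tz": -0.006,"turn": 0}
    - {"grip": 0,"tx": 0,"ty": 0,"tz": 0,"turn": 0}

```text
t: 3.15
position: [0.5459, -0.0393, 0.1287]
orientation: [0.149, 0.692, 0.149, -0.691]
wrist_force: [-2.4, 0.3, 10.9]
finger_gap: 0.006
```

Run:
```python
from h import *
s=ctrl.read_state();print(s['t'],s['position'],s['wrist_force'])
im=ctrl.grab_frame('scene');cv2.imwrite('pics/s3.png',cv2.resize(im[130:280,220:420,::-1],None,fx=4,fy=4,interpolation=2))
```

```text
3.15 [ 0.54588601 -0.03929577  0.12869339] [-2.39829828  0.28409902 10.94997857]
```

View pics/s3.png

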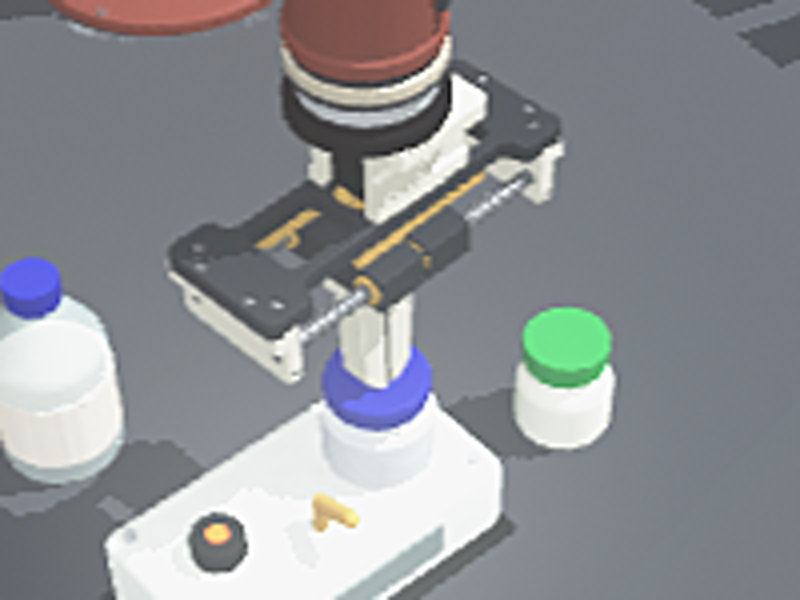

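The cap is down on the barrel (about 22 mm) at 11 N with the pin still in. Now a full release.

arm_command:
  rows:
    - {"grip": 0,"tx": 0,"ty": 0,"tz": -0.001,"turn": 0}
    - {"grip": 0,"tx": 0,"ty": 0,"tz": 0.02,"turn": 0}
    - {"grip": 0,"tx": 0,"ty": 0,"tz": 0.016,"turn": 0}
    - {"grip": 0,"tx": 0,"ty": 0,"tz": 0,"turn": 0}
    - {"grip": 0,"tx": 0,"ty": 0,"tz": 0,"turn": 0}
    - {"grip": 0,"tx": 0,"ty": 0,"tz": 0,"turn": 0}
    - {"grip": 0,"tx": 0,"ty": 0,"tz": 0,"turn": 0}

```text
t: 3.9
position: [0.5447, -0.0392, 0.1616]
orientation: [-0.149, -0.69, -0.149, 0.692]
wrist_force: [-0.1, 0.3, 0.1]
finger_gap: 0.001
```

```bash
cat > look.py <<'E'
import sys
from h import *
s=ctrl.read_state();print(s['t'],s['position'],s['wrist_force'])
im=ctrl.grab_frame('scene');cv2.imwrite(f'pics/{sys.argv[1]}.png',cv2.resize(im[130:280,220:420,::-1],None,fx=4,fy=4,interpolation=2))
E
python3 look.py s4
```

```text
3.9 [ 0.54468491 -0.03917379  0.16155752] [-0.13061035  0.29259317  0.1339799 ]
```

View pics/s4.png

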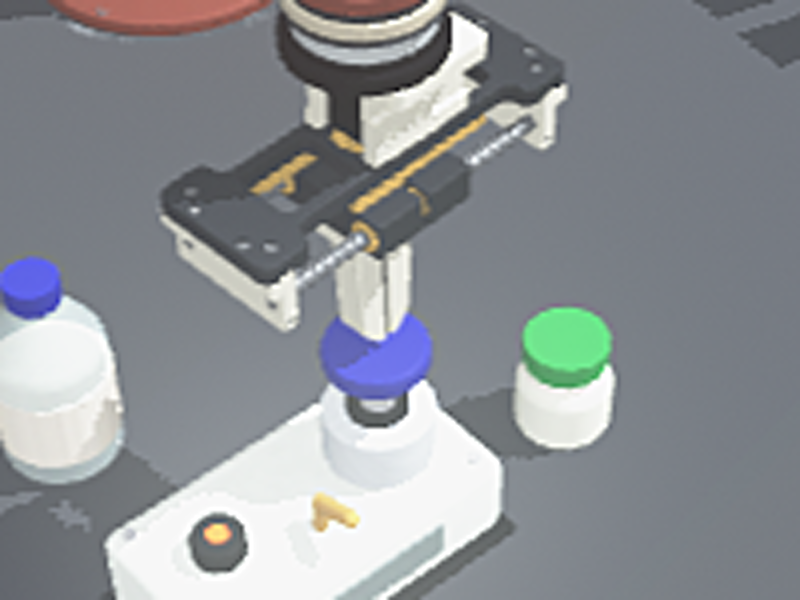

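Plunger up and pin still in after stroke 1. Stroke 2.

arm_command:
  rows:
    - {"grip": 0,"tx": 0,"ty": 0,"tz": -0.012,"turn": 0}
    - {"grip": 0,"tx": 0,"ty": 0,"tz": -0.009,"turn": 0}
    - {"grip": 0,"tx": 0,"ty": 0,"tz": -0.008,"turn": 0}
    - {"grip": 0,"tx": 0,"ty": 0,"tz": -0.006,"turn": 0}
    - {"grip": 0,"tx": 0,"ty": 0,"tz": 0,"turn": 0}
    - {"grip": 0,"tx": 0,"ty": 0,"tz": 0,"turn": 0}

```text
t: 4.55
position: [0.5465, -0.0392, 0.1285]
orientation: [0.149, 0.692, 0.149, -0.69]
wrist_force: [-1.4, 0.1, 11.5]
finger_gap: 0.01
```

arm_command:
  rows:
    - {"grip": 0,"tx": 0,"ty": 0,"tz": 0.02,"turn": 0}
    - {"grip": 0,"tx": 0,"ty": 0,"tz": 0.015,"turn": 0}
    - {"grip": 0,"tx": 0,"ty": 0,"tz": 0,"turn": 0}
    - {"grip": 0,"tx": 0,"ty": 0,"tz": 0,"turn": 0}
    - {"grip": 0,"tx": 0,"ty": 0,"tz": 0,"turn": 0}
    - {"grip": 0,"tx": 0,"ty": 0,"tz": 0,"turn": 0}

```text
t: 5.15
position: [0.5447, -0.0392, 0.1615]
orientation: [-0.149, -0.69, -0.149, 0.692]
wrist_force: [0.6, -0.6, 0.4]
finger_gap: 0.004
```

```bash
python3 look.py s5
```

```text
5.15 [ 0.54468014 -0.03915863  0.16145369] [ 0.60344883 -0.5655218   0.44602746]
```

View pics/s5.png

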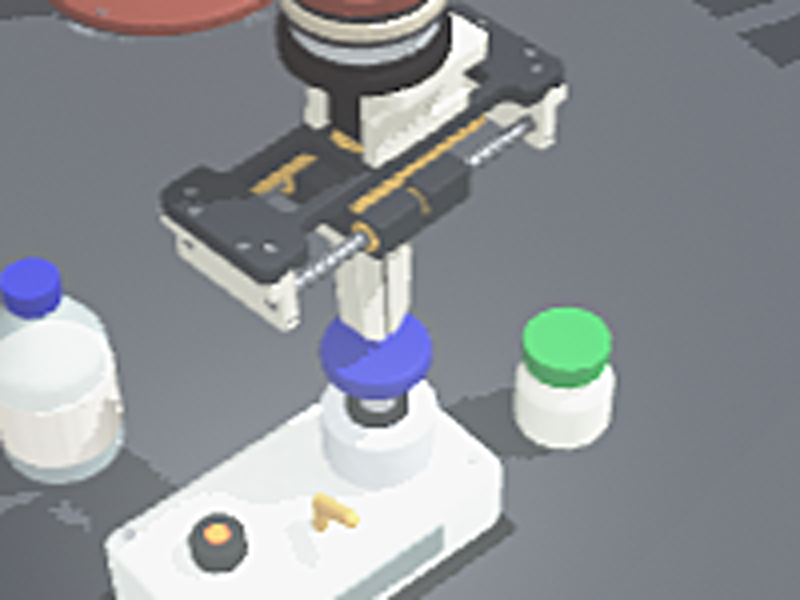

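Pin still in after stroke 2. Stroke 3.

arm_command:
  rows:
    - {"grip": 0,"tx": 0,"ty": 0,"tz": -0.012,"turn": 0}
    - {"grip": 0,"tx": 0,"ty": 0,"tz": -0.009,"turn": 0}
    - {"grip": 0,"tx": 0,"ty": 0,"tz": -0.008,"turn": 0}
    - {"grip": 0,"tx": 0,"ty": 0,"tz": -0.006,"turn": 0}
    - {"grip": 0,"tx": 0,"ty": 0,"tz": 0,"turn": 0}
    - {"grip": 0,"tx": 0,"ty": 0,"tz": 0,"turn": 0}

```text
t: 5.8
position: [0.5465, -0.0392, 0.1285]
orientation: [0.149, 0.692, 0.149, -0.69]
wrist_force: [-1.5, 0.6, 10.8]
finger_gap: 0.008
```

arm_command:
  rows:
    - {"grip": 0,"tx": 0,"ty": 0,"tz": 0.02,"turn": 0}
    - {"grip": 0,"tx": 0,"ty": 0,"tz": 0.015,"turn": 0}
    - {"grip": 0,"tx": 0,"ty": 0,"tz": 0,"turn": 0}
    - {"grip": 0,"tx": 0,"ty": 0,"tz": 0,"turn": 0}
    - {"grip": 0,"tx": 0,"ty": 0,"tz": 0,"turn": 0}
    - {"grip": 0,"tx": 0,"ty": 0,"tz": 0,"turn": 0}

```text
t: 6.4
position: [0.5447, -0.0392, 0.1614]
orientation: [-0.149, -0.69, -0.149, 0.692]
wrist_force: [0.6, -0.0, 0.6]
finger_gap: 0.004
```

```bash
python3 look.py s6
```

```text
6.4 [ 0.5446736  -0.03920281  0.16144399] [ 0.5581905  -0.03775027  0.55582126]
```

View pics/s6.png

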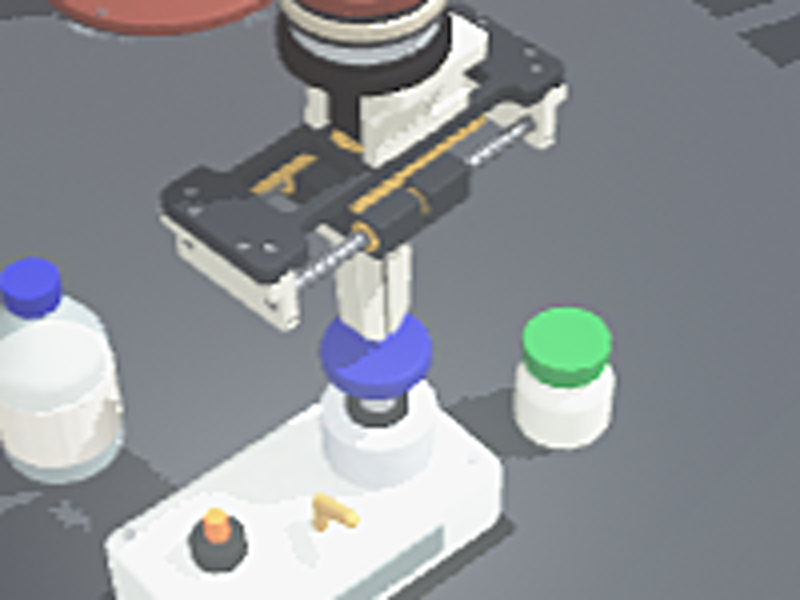

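The pin has popped part-way out (crop 216,522), with no green yet. Stroke 4.

arm_command:
  rows:
    - {"grip": 0,"tx": 0,"ty": 0,"tz": -0.012,"turn": 0}
    - {"grip": 0,"tx": 0,"ty": 0,"tz": -0.009,"turn": 0}
    - {"grip": 0,"tx": 0,"ty": 0,"tz": -0.008,"turn": 0}
    - {"grip": 0,"tx": 0,"ty": 0,"tz": -0.006,"turn": 0}
    - {"grip": 0,"tx": 0,"ty": 0,"tz": 0,"turn": 0}
    - {"grip": 0,"tx": 0,"ty": 0,"tz": 0,"turn": 0}

```text
t: 7.05
position: [0.5465, -0.0392, 0.1285]
orientation: [0.149, 0.692, 0.149, -0.69]
wrist_force: [-1.9, 0.3, 11.1]
finger_gap: 0.005
```

arm_command:
  rows:
    - {"grip": 0,"tx": 0,"ty": 0,"tz": 0.02,"turn": 0}
    - {"grip": 0,"tx": 0,"ty": 0,"tz": 0.015,"turn": 0}
    - {"grip": 0,"tx": 0,"ty": 0,"tz": 0,"turn": 0}
    - {"grip": 0,"tx": 0,"ty": 0,"tz": 0,"turn": 0}
    - {"grip": 0,"tx": 0,"ty": 0,"tz": 0,"turn": 0}
    - {"grip": 0,"tx": 0,"ty": 0,"tz": 0,"turn": 0}

```text
t: 7.65
position: [0.5446, -0.0392, 0.1614]
orientation: [-0.149, -0.69, -0.149, 0.692]
wrist_force: [-0.3, -0.3, -0.3]
finger_gap: 0.006
```

```bash
python3 look.py s7
```

```text
7.65 [ 0.54461419 -0.03917325  0.16139482] [-0.3136125  -0.30815693 -0.32471901]
```

View pics/s7.png

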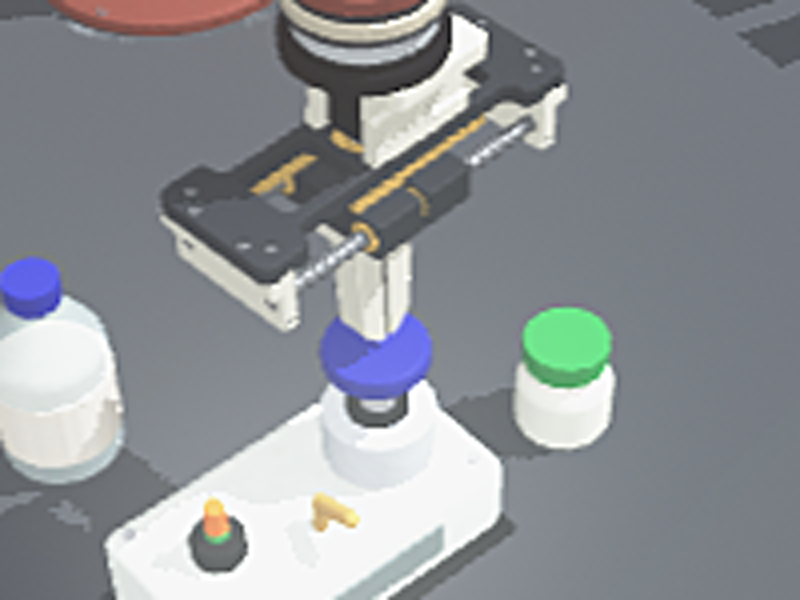

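Green shows at the pin's foot (crop 216,537). I'll raise the hand clear and measure the pin height before deciding.

arm_command:
  rows:
    - {"grip": 0,"tx": 0,"ty": 0,"tz": 0.02,"turn": 0}
    - {"grip": 0,"tx": 0,"ty": 0,"tz": 0.04,"turn": 0}
    - {"grip": 0,"tx": -0.015,"ty": -0.01,"tz": 0.03,"turn": 0}
    - {"grip": 0,"tx": 0,"ty": 0,"tz": 0,"turn": 0}
    - {"grip": 0,"tx": 0,"ty": 0,"tz": 0,"turn": 0}

```text
t: 8.2
position: [0.5302, -0.0494, 0.2526]
orientation: [0.149, 0.691, 0.149, -0.691]
wrist_force: [-0.1, 0.2, -0.0]
finger_gap: 0.004
```

Run:
```python
from h import *
s=ctrl.read_state();print(s['t'],s['position'],s['wrist_force'])
a=ctrl.grab_frame('scene');m=ctrl.camera_model('wrist');w=ctrl.grab_frame('wrist')
cv2.imwrite('pics/s8.png',cv2.resize(a[235:285,245:305,::-1],None,fx=10,fy=10,interpolation=0))
cv2.imwrite('pics/w8.png',w[:,:,::-1]);cv2.imwrite('pics/full8.png',a[:,:,::-1])
def pr(m,X):
    c=m['R']@X+m['t'];p=m['mtx']@c;return (p[:2]/p[2]).round(1)
for nm,mm in(('scene',ctrl.camera_model('scene')),('wrist',m)):
    for z in(.075,.076,.08,.085,.09,.0975):print(nm,z,pr(mm,np.array([.580,-.1378,z])))
for c,st,_ in blobs(w,(5,150,120),(22,255,255),30):print('w orange',c,st)
for c,st,_ in blobs(w,(45,100,60),(85,255,255),8):print('w green',c,st)
t=cv2.imread('pics/scene0.png')[:,:,::-1].copy()
for n,i in(('0',t),('8',a)):
    h=cv2.inRange(cv2.cvtColor(i,cv2.COLOR_RGB2HSV),(3,110,150),(24,255,255))[235:285,260:290];ys,xs=np.nonzero(h);print(n,len(ys),ys.min()+235,ys.max()+235,xs.mean()+260)
    h=cv2.inRange(cv2.cvtColor(i,cv2.COLOR_RGB2HSV),(40,80,60),(85,255,255))[235:285,260:290];ys,xs=np.nonzero(h);print(n,'green',len(ys),ys+235)
```

```text
8.2 [ 0.53023965 -0.04936739  0.25260881] [-0.14251353  0.20039612 -0.03605418]
scene 0.075 [274.1 262.9]
scene 0.076 [274.  262.5]
scene 0.08 [273.8 261.3]
scene 0.085 [273.6 259.7]
scene 0.09 [273.4 258.1]
scene 0.0975 [273.1 255.7]
wrist 0.075 [427.8 201.2]
wrist 0.076 [428.2 201.5]
wrist 0.08 [429.5 202.5]
wrist 0.085 [431.3 203.8]
wrist 0.09 [433.  205.1]
wrist 0.0975 [435.8 207.2]
w orange [494.7  29.2] [442, 0, 108, 61, 5352]
w orange [433.5 204.8] [424, 196, 20, 19, 266]
w green [166.3 165.4] [137, 138, 60, 56, 2603]
w green [425.5 198.7] [422, 194, 13, 15, 46]
0 24 261 265 273.7916666666667
0 green 0 []
8 46 255 263 273.30434782608694
8 green 9 [263 263 264 264 264 264 265 265 265]
```

View pics/s8.png

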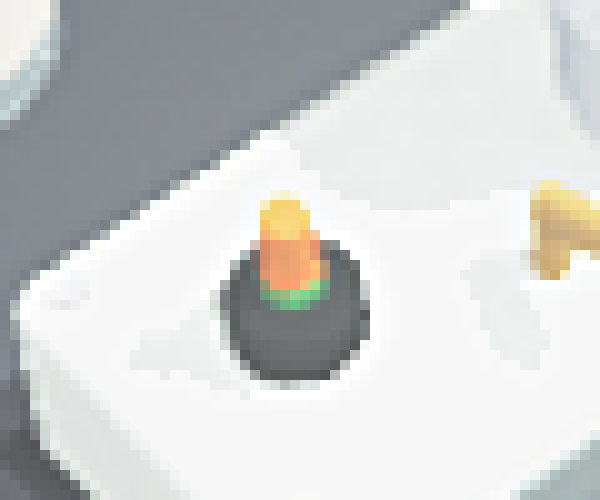

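View pics/w8.png

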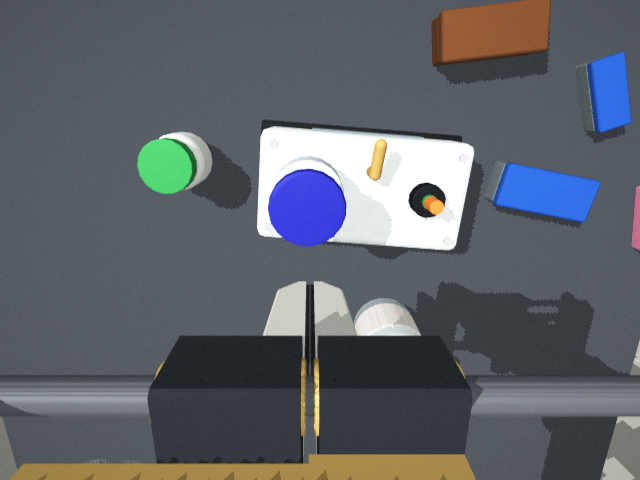

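View pics/full8.png

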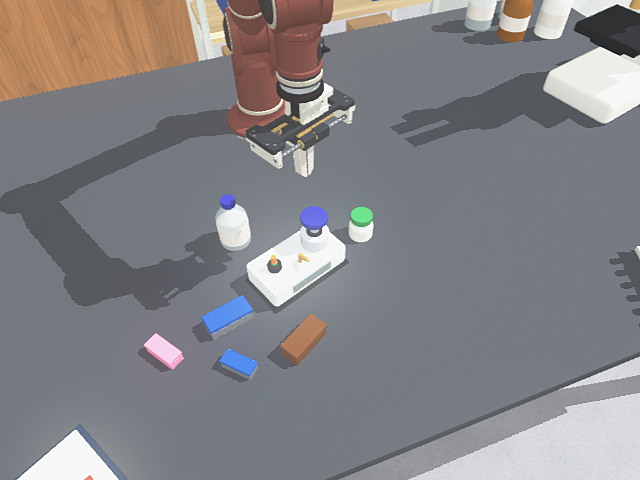

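The tip rose about 6.6 px in the scene view, which is roughly 21 mm. I want a sharper measurement, so I'll zoom into the wrist view and triangulate the tip.

arm_command:
  rows:
    - {"grip": 0,"tx": -0.02,"ty": 0.04,"tz": 0,"turn": 0}
    - {"grip": 0,"tx": 0.0,"ty": 0.04,"tz": 0,"turn": 0}
    - {"grip": 0,"tx": 0,"ty": 0,"tz": 0,"turn": 0}
    - {"grip": 0,"tx": 0,"ty": 0,"tz": 0,"turn": 0}
    - {"grip": 0,"tx": 0,"ty": 0,"tz": 0,"turn": 0}

```text
t: 8.8
position: [0.5103, 0.0296, 0.2516]
orientation: [-0.149, -0.691, -0.148, 0.692]
wrist_force: [-0.7, -1.0, 0.1]
finger_gap: 0.002
```

Run:
```python
from h import *
s=ctrl.read_state();print(s['t'],s['position'],s['wrist_force'])
m=ctrl.camera_model('wrist');w=ctrl.grab_frame('wrist')
def pr(m,X):
    c=m['R']@X+m['t'];p=m['mtx']@c;return (p[:2]/p[2]).round(1)
for z in(.075,.0975):print(z,pr(m,np.array([.580,-.1378,z])))
p=pr(m,np.array([.58,-.1378,.085]));x,y=map(int,p);x0=max(0,min(640-60,x-30));y0=max(0,y-22);print(x0,y0)
cv2.imwrite('pics/w9.png',cv2.resize(w[y0:y0+45,x0:x0+60,::-1],None,fx=12,fy=12,interpolation=0))
cv2.imwrite('pics/w9f.png',w[:,:,::-1])
import pickle;pickle.dump(m,open('m9.pkl','wb'))
```

```text
8.8 [0.51025541 0.02963534 0.25159908] [-0.66964612 -0.98336576  0.14047175]
0.075 [517.1 217. ]
0.0975 [530.9 224. ]
493 198
```

View pics/w9.png

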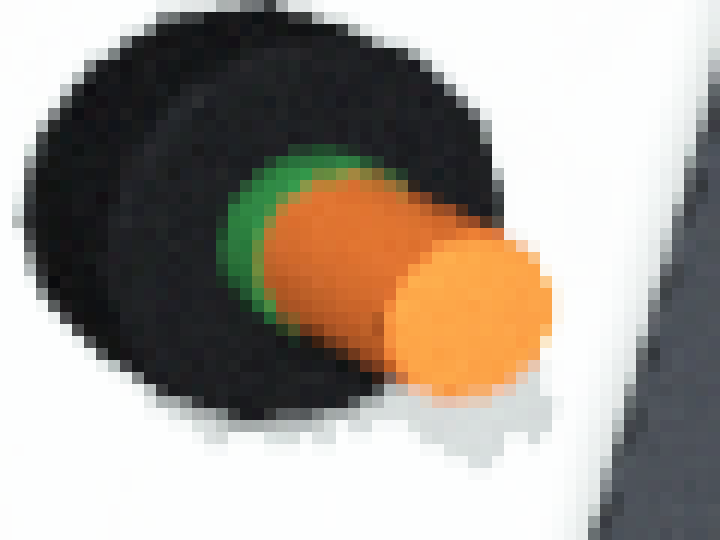

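In this close view the whole green band (about 3.6 px, or 5 mm) is above the collar. The tip is at about (532,224.6), against (530.9,224.0) predicted for 97.5 mm, so the pin is fully out. Last check: bystanders and plunger.

Run:
```python
from h import *
im=ctrl.grab_frame('scene');cv2.imwrite('pics/s10.png',im[:,:,::-1])
o=cv2.imread('pics/scene0.png')[:,:,::-1].copy()
for k,i in(('0',o),('now',im)):
    for nm,lo,hi in(('blue',(105,120,60),(132,255,255)),('green',(50,120,60),(80,255,255))):
        print(k,nm,[(c.tolist(),s[4]) for c,s,_ in blobs(i,lo,hi,60)])
s=ctrl.read_state();print(s['t'],s['position'],s['wrist_force'])
```

```text
0 blue [([258.0, 3.3], 83), ([227.2, 201.3], 182), ([314.0, 216.6], 463), ([226.6, 313.7], 956), ([238.0, 361.7], 552)]
0 green [([361.6, 215.6], 308)]
now blue [([223.4, 3.6], 92), ([227.1, 201.4], 181), ([314.0, 216.5], 459), ([226.6, 313.7], 956), ([238.0, 361.7], 552)]
now green [([361.6, 215.6], 308)]
8.9 [0.51042023 0.02927342 0.25200772] [-0.28778137  0.45463577  0.01999901]
```

View pics/s10.png

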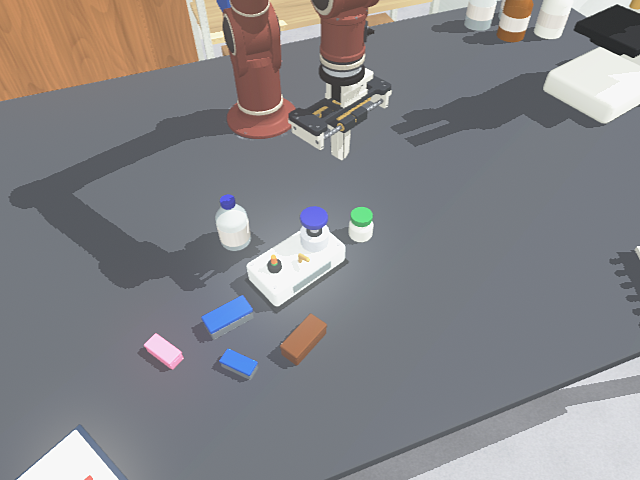

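The plunger cap (314,216.5), bottle cap, jar lid and slide box are all within 0.1 px of their starting positions, and the hand is clear. Handing in.

```bash
python3 -c "
from cell import ctrl
print(ctrl.close_job())"
```

```text
the job is handed in; nothing more can be done
None
```

The tank is charged: the pin is fully out with its whole green band showing. I pressed the plunger four times with closed fingertips, about 22 mm deep each time. The wrist force read about 11 N at the bottom of each stroke. The pin stayed in for strokes 1 and 2, came part-way out on the third and fully out on the fourth.

- **Pin:** the close wrist view put its tip about 1 px from where a 97.5 mm tip should appear, and about 5 mm of green was visible. The coarser scene view gave about 21 mm of travel, good only to 1–2 mm.
- **Plunger and bystanders:** the plunger cap, bottle, jar and slide box matched their starting image positions to 0.1 px.
- **Hand:** it ended clear at about 0.25 m, with the wrist force near zero.

No check failed. I handed the job in at about 9 s, and it reported no verdict.

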